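# Pack the wheel wedges head to tail in the sloped rack tray

## Task

Pack the two loose hardwood wheel wedges from the table into the sloped tray between the two already in it, so that all four lie side by side, alternately head to tail, and fill it: push the two that are in it out against the side walls to make room, and leave all four lying fully down, flat on the tray floor. Leave the other things on the table where they are.

Things in the scene. Friction and masses are not known exactly. Their poses are not given: they have to be found in the camera images.
- tray: Fixed grey steel tray on a sloped stand (150 x 130): its floor falls away from the robot at 0.44 rad (25 deg). Origin: centre of inner floor, 75 above the table. x down the slope, y across (to the left), z square out of the floor, leaning away from the robot. Inner floor 113 (x) x 127 (y); four walls 6 thick, 24 high (as the wedges are thick). Takes four wedges abreast with 3 to spare each way
- wall_right (a point): Foot of the tray's -y wall, inner face, mid length; axes as the tray. Order of the full tray from here: 1st wedge straight side on this wall, thin end down the slope (its x along tray x); 2nd turned half round, thin end up the slope, tapered sides meeting; 3rd like the 1st, straight side on the 2nd's; 4th like the 2nd. Lugs then stand 31 apart
- wall_left (a point): Foot of the tray's +y wall, inner face, mid length; axes as the tray. The 4th wedge has its straight side on this wall
- wedge_a: Brown hardwood wheel wedge, 110 long, 24 thick, 0.12 to 0.22 kg, lug on top. Right-angled seen from above. Origin: on the underside below the lug, mid length. x to the thin end (ends at x -55, +55), z up to the lug. Straight side at y -15.5; tapered side from y +32.5 (wide end, 48 wide) to y -1.5 (thin end, 14 wide). Bottom edges bevelled 1.5. This one lies in the tray as the 1st, see lug_a
- lug_a (a point): Centre of the top of wedge_a's upright grip lug, 54 above its underside; lug 24 (along x) x 18 (y) x 30 tall, parallel faces; axes as the wedge. wedge_a starts 4 to 12 off the -y wall, a little askew; it is not fixed and slides on the floor when pushed with a few N
- wedge_b: Same as wedge_a, same axes. Starts in the tray as the 4th wedge (thin end up the slope), 4 to 12 off the +y wall, a little askew, free to slide. Between wedge_a and wedge_b there is too little room for two wedges until both are pushed out to the walls
- lug_b (a point): As lug_a, on wedge_b
- wedge_c: Same as wedge_a, same axes. Starts flat on the table to one side of the tray, lug up, turned any way
- lug_c (a point): As lug_a, on wedge_c
- wedge_d: Same as wedge_a, same axes. Starts flat on the table to the other side of the tray, lug up, turned any way
- lug_d (a point): As lug_a, on wedge_d
- filter: Bystander, in mm: white oil filter, upright cylinder 76 diameter, 88 tall. Origin at the centre of its underside.
- spray: Bystander, in mm: grey spray can with black cap, upright, 58 diameter, 170 tall. Origin at the centre of its underside.
- mug: Bystander, in mm: white mug, 82 diameter, 92 tall, handle to its own +y. Origin at the centre of its underside.
- wrench: Bystander, in mm: steel wrench, 190 long, lying flat along its own x. Origin at the centre of its underside.
- bowl: Bystander, in mm: steel bowl, 120 diameter, 45 tall. Origin at the centre of its underside.
- socket: Bystander, in mm: steel socket, upright tube 30 diameter, 40 tall. Origin at the centre of its underside.
- pad: Bystander, in mm: plain rectangular hardwood block 90 x 60 x 25, no lug, not a wedge. Origin at the centre of its underside.
Not all that is in view belongs to the job. Leave any blue or green look-alike of the wedge_c alone.

How it is judged:
At the end, for the whole second after the job is handed in: All four wedges at rest in the tray, lug up, undersides on its floor (within 3.5 mm and 0.06 rad), long sides along its slope (0.06 rad), mid length within 6 mm and lugs within 52 mm across of the tray's middle; only head-to-tail packing fits so. Bystanders moved under 40 mm (z of wedge_a in the frame of tray between -0.004 and 0.0035 m and x of wedge_a in the frame of tray between -0.006 and 0.006 m and y of wedge_a in the frame of tray between -0.052 and 0.052 m and angle between the z axis of each of wedge_a, wedge_b, wedge_c, wedge_d and the z axis of tray, either way round below 0.06 rad and angle between the x axis of each of wedge_a, wedge_b, wedge_c, wedge_d and the x axis of tray, either way round below 0.06 rad and angle between each of wedge_a, wedge_b, wedge_c, wedge_d's own z axis and vertical below 1.2 rad and linear speed of each of wedge_a, wedge_b, wedge_c, wedge_d below 0.01 m/s and z of wedge_b in the frame of tray between -0.004 and 0.0035 m and x of wedge_b in the frame of tray between -0.006 and 0.006 m and y of wedge_b in the frame of tray between -0.052 and 0.052 m and z of wedge_c in the frame of tray between -0.004 and 0.0035 m and x of wedge_c in the frame of tray between -0.006 and 0.006 m and y of wedge_c in the frame of tray between -0.052 and 0.052 m and z of wedge_d in the frame of tray between -0.004 and 0.0035 m and x of wedge_d in the frame of tray between -0.006 and 0.006 m and y of wedge_d in the frame of tray between -0.052 and 0.052 m); the robot touches nothing.
It fails at once if a bystander is shoved or knocked over (moved more than 40 mm) (distance of any of filter, spray, mug, wrench, bowl, socket, pad from where it was at the start of the episode above 0.04 m).
It also fails if it takes over 72 s, if anything falls off the work surface, if the arm or the gripper's body presses on something with over 40 N, if the wrist force passes 120 N, or if a joint passes its speed limit or range.

## Robot

A 6-joint arm with a two-finger parallel gripper is mounted at the origin on the work surface. World frame = base frame: x ahead of the robot, y to its left, z up, the work surface at z = 0. Lengths are in m, angles in rad, forces in N, time in s.
With the tool pointing down it reaches from about 0.3 to 0.775 m from the base axis. Payload 14.6 kg.
Tool frame: the origin (TCP) lies at the centre of the arm's flange, where the gripper is bolted on; the fingertips stand 199 mm ahead of it and the grasp point (between the pads) lies 180 mm ahead of it; z points along the fingers, y is the line along which they close (so a half turn about z gives the same grasp; the last joint's range is limited). The gripper opens to 94 mm and grips with 3 to 60 N. Pads are 16 mm wide; open, the fingers measure 119 mm over their backs; the gripper's body (75 mm by 177 mm) begins 78 mm behind the grasp point.
Start: joints at [1.227, 0.3, 1.521, -0, 1.321, -0.067], TCP at [0.15, 0.529, 0.405] pointing down, gripper open.
Joint ranges: [-3.03, 3.03], [-0.79, 2.21], [0.23, 2.52], [-1.04, 4.18], [0, 3.07], [-2.55, 2.55]. Speed limits (rad/s): [2.22, 2.22, 2.57, 3.14, 3.14, 3.14].

## Interface

Orientations are given as [roll, pitch, yaw] about the fixed x, y, z axes, in that order (R = Rz(yaw) Ry(pitch) Rx(roll)).
In Python, from station import ctrl gives the robot as it stands. The module is installed in compiled form; this text tells all that it offers.
- The arm moves only by the tool servo_tool, never from a script. Its argument "motion" is a list of rows, each a list of 5 numbers: the closure, from 0 (fully open) to 1 (shut), then the shift along the world's x, y, z in cm, then the turn about the world's z in degrees. A call has 1 to 20 rows; each row is the pose to reach, as a shift and turn from the pose commanded when the call began; what a row does not reach only later rows make up. A row lasts 1/8 s, in which the tool goes at most 62.5 mm and 10.7 degrees, less where a joint would pass 70% of its speed; a pose out of reach is approached as far as the arm can. A call with a gripper value outside its range is refused whole. The fingers move at their own pace and stop on an object; "squeeze" is the grip in N (left out, the last holds). Time passes only in rows, so rows that repeat a pose let the fingers close. It gives the time, the measured TCP pose, the force, the opening and the grip force at its end, in the units of the state.
- ctrl.get_obs(): the state, without advancing time (a new reading comes with each control period).
- ctrl.camera(name): name is "scene" or "top"; returns a dict with "image" (384x512x3 uint8, red, green, blue), "fx", "fy", "cx", "cy" (pixels), "dist" ([k1, k2, p1, p2, k3] as OpenCV has them; the pictures are not rectified), "camera_from_world" (4x4, takes a point from world to camera coordinates). Camera axes: x right, y up, looking along -z (the intrinsics and any distortion apply to the point x, -y, -z); pixel columns grow to the right and rows downward; lengths in m; the calibration is good to about 2 mm. A picture is of the moment at which its call begins. There is no depth.
- ctrl.hand_in(): hands the job in; it is judged then, once.
The state is a dict: "time_s": time; "qpos": joint angles; "joint_vel": joint speeds; "tau": joint torques, N m; "ee_pos": TCP position; "eef_rot": TCP orientation; "force": force on the tool from outside, world axes, zero at the start; "moment": the same for the moment, N m; "grip_width": finger opening in m; "grip_force": force on a finger pad.
Only numpy, scipy, OpenCV 4.12 (cv2) and the standard library are available. Lean on these libraries where they do the work, as an engineer would, in place of code of your own. Each camera call takes 0.05 s, during which the arm holds its last target. There are 200 camera calls.

## Working session

There is one attempt and no reset: what is moved stays moved. The work goes in short steps, Python scripts to look and compute and a tool call to move; the robot and the scene stay as the last step left them, time stands still between calls to the robot, and variables do not carry over. Pictures are saved under pics/ and viewed, at most 10 in all, crops included, and the job is handed in when it is done.

Besides the shell and the picture viewer there is one more tool, called after "Emit:" by a JSON object that holds its "api" and its "payload", one argument or row to a line. servo_tool: Moves the arm, as the interface text tells. Its arguments: {"type":"object","properties":{"motion":{"type":"array","items":{"type":"array","items":{"type":"number"}}},"squeeze":{"type":"number"}},"required":["motion"]}

```bash
mkdir -p pics
python3 - <<'E'
from station import ctrl
import cv2,json
for n in("scene","top"):
    c=ctrl.camera(n); cv2.imwrite(f"pics/{n}0.png",cv2.resize(c["image"][:,:,::-1],(800,600),interpolation=cv2.INTER_CUBIC))
    print(n,c["fx"],c["fy"],c["cx"],c["cy"],c["dist"],c["camera_from_world"])
print(ctrl.get_obs())
E
```

```text
scene 394.7468834119371 394.7468834119371 248.2496162775186 181.33111439738593 [-0.12384261  0.          0.          0.          0.        ] [[ 0.23277725  0.97242787  0.01409948 -0.08573767]
 [-0.66927522  0.14965699  0.72778669  0.27781392]
 [ 0.70560997 -0.17884861  0.68565862 -1.41098909]
 [ 0.          0.          0.          1.        ]]
top 445.1743499354798 445.1743499354798 261.11821374989063 184.62147069550056 [-0.17109213  0.          0.          0.          0.        ] [[ 0.01987564 -0.99973906  0.01125883 -0.04562823]
 [ 0.98268567  0.02160895  0.18401609 -0.48647287]
 [-0.18421136  0.00740645  0.98285875 -1.13187383]
 [ 0.          0.          0.          1.        ]]
{'time_s': 0.1, 'qpos': array([ 1.22738260e+00,  3.00426100e-01,  1.52151804e+00, -4.36833417e-06,
        1.32069182e+00, -6.65741764e-02]), 'joint_vel': array([-0.0007733 , -0.00058663, -0.00285401,  0.00029471, -0.00153421,
       -0.00041275]), 'tau': array([ 2.17876482e-04, -5.32649946e+01, -3.53277898e+01,  7.08684535e-02,
        2.35891604e-02, -3.04043715e-05]), 'ee_pos': array([0.15030485, 0.52903633, 0.40413757]), 'eef_rot': array([-3.14055137e+00, -6.51843916e-05,  2.86475415e+00]), 'force': array([-0.82472637,  0.73647797, -0.21884325]), 'moment': array([ 0.02997092,  0.00728042, -0.02916114]), 'grip_force': 0.0, 'grip_width': 0.09373230647836196}
```

View pics/scene0.png

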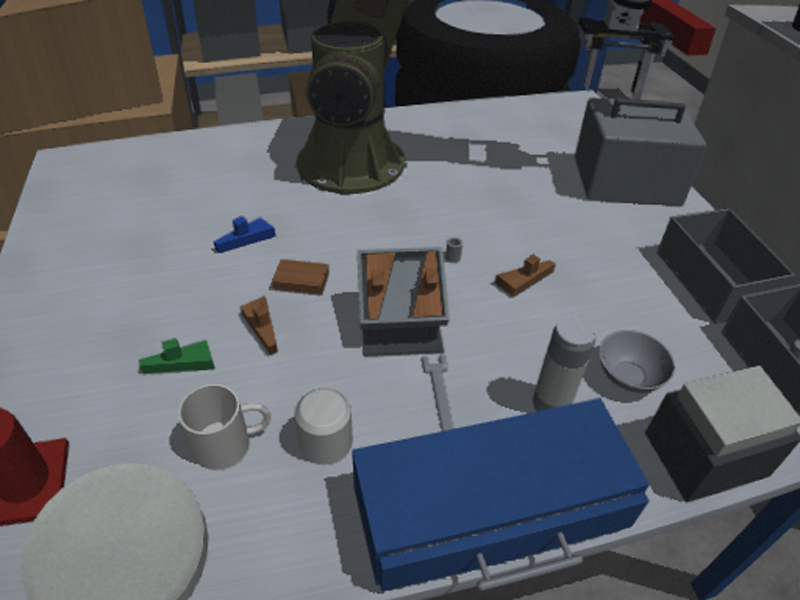

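View pics/top0.png

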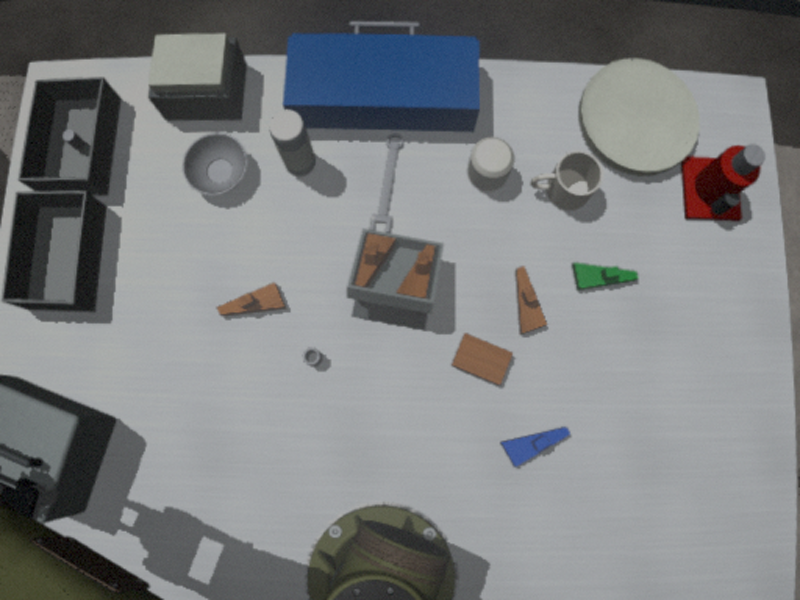

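```bash
cat > h.py <<'E'
import numpy as np,cv2
from station import ctrl
def project(c,P):
    P=np.atleast_2d(P); M=c["camera_from_world"]; X=P@M[:3,:3].T+M[:3,3]
    X=X*[1,-1,-1]
    K=np.array([[c["fx"],0,c["cx"]],[0,c["fy"],c["cy"]],[0,0,1.]])
    return cv2.projectPoints(X.reshape(-1,1,3),np.zeros(3),np.zeros(3),K,np.array(c["dist"]))[0][:,0]
def Rz(a): c,s=np.cos(a),np.sin(a); return np.array([[c,-s,0],[s,c,0],[0,0,1.]])
def Ry(a): c,s=np.cos(a),np.sin(a); return np.array([[c,0,s],[0,1,0],[-s,0,c]])
def tray(p): return Rz(p[2])@Ry(0.44),np.array([p[0],p[1],.075])
def box(x0,x1,y0,y1,z0,z1): return np.array([[x,y,z] for x in(x0,x1) for y in(y0,y1) for z in(z0,z1)])
def pr(poly): return np.array([[x,y,z] for x,y in poly for z in(0,.024)])
BODY=pr([(-.055,-.0155),(-.055,.0325),(.055,-.0015),(.055,-.0155)])
LUG=box(-.012,.012,-.009,.009,.024,.054)
S=4
def render(c,hulls,roi):  # roi x0,y0,x1,y1 ; antialiased mask
    m=np.zeros(((roi[3]-roi[1])*S,(roi[2]-roi[0])*S),np.uint8)
    for h in hulls:
        q=(project(c,h)+.5-np.array(roi[:2]))*S-.5
        cv2.fillConvexPoly(m,np.round(cv2.convexHull(q.astype(np.float32))*16).astype(np.int32),255,shift=4)
    return cv2.resize(m,None,fx=1/S,fy=1/S,interpolation=cv2.INTER_AREA)/255.
def brown(img):
    f=img.astype(float); r=(f[...,0]-f[...,2])/(f.sum(-1)+1)
    return np.clip((r-.08)/.14,0,1)
E
python3 - <<'E'
from h import *
c=ctrl.camera("top"); d=ctrl.camera("scene")
for n,k in(("top",c),("scene",d)): np.save(n+"0.npy",k["image"])
A=cv2.resize(c["image"][142:212,218:288],(560,560)[:2],interpolation=cv2.INTER_CUBIC)[:, :]
B=cv2.resize(d["image"][152:232,222:292],(490,560),interpolation=cv2.INTER_CUBIC)
A=cv2.resize(A,(400,400));B=cv2.resize(B,(400,457))
o=np.zeros((460,800,3),np.uint8);o[:400,:400]=A;o[:457,400:]=B
cv2.imwrite("pics/crop1.png",o[:,:,::-1])
from scipy.ndimage import label
for n,k in(("top",c),("scene",d)):
    L,m=label(brown(k["image"])>.5)
    for i in range(1,m+1):
        ys,xs=np.where(L==i)
        if 60<len(xs)<3000: print(n,len(xs),xs.min(),xs.max(),ys.min(),ys.max())
E
```

```text
top 1404 436 485 93 140
top 161 233 251 150 162
top 83 267 277 157 169
top 113 228 240 164 182
top 231 255 274 170 189
top 355 331 348 172 212
top 193 161 180 182 197
top 135 140 160 189 200
top 684 290 326 214 245
scene 911 410 457 0 34
scene 182 53 72 27 57
scene 128 0 12 105 129
scene 92 0 6 128 153
scene 505 264 282 161 202
scene 510 234 252 162 203
scene 453 318 354 163 188
scene 607 175 209 166 187
scene 404 155 176 190 226
scene 2174 0 43 261 335
```

View pics/crop1.png

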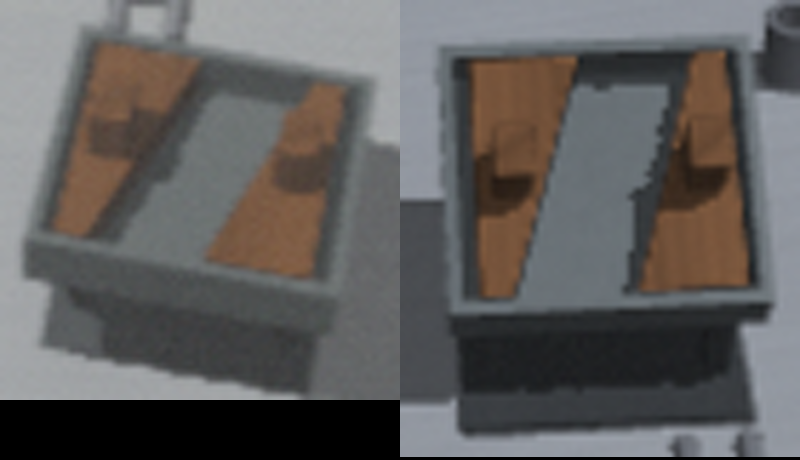

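```bash
cat > fit.py <<'E'
from h import *
from scipy.optimize import least_squares,minimize
class C(dict): pass
c=ctrl.camera("top"); d=ctrl.camera("scene")
g=400/70
top=np.array([(82,28),(376,80),(330,302),(25,245)])/g+[218-.4,142-.4]   # down+y, down-y, up-y, up+y
sc=(np.array([(440,47),(748,40),(772,305),(450,315)])-[400,0])/g+[222-.4,152-.4] # up-y, up+y, down+y, down-y
a,b=.0625,.0695
pt=np.array([(a,b,.024),(a,-b,.024),(-a,-b,.024),(-a,b,.024)])
ps=np.array([(-a,-b,.024),(-a,b,.024),(a,b,.024),(a,-b,.024)])
def res(p):
    R,t=tray(p)
    return np.r_[(project(c,pt@R.T+t)-top).ravel(),(project(d,ps@R.T+t)-sc).ravel()]
r=least_squares(res,[.5,0,-.15],loss="soft_l1");print("tray",r.x.round(4),r.fun.round(1))
T=r.x
def fitw(rois,p0,fr):
    bs=[brown(k["image"][R[1]:R[3],R[0]:R[2]]) for k,R in zip((c,d),rois)]
    def cost(p):
        R,t=fr(p); return sum(np.abs(render(k,[BODY@R.T+t,LUG@R.T+t],q)-m).sum() for k,q,m in zip((c,d),rois,bs))
    best=None
    for y0 in p0[2]:
        x0=np.array([p0[0],p0[1],y0])
        for s in(.02,.005):
            q=minimize(cost,x0,method="Nelder-Mead",options=dict(initial_simplex=np.vstack([x0,x0+np.diag([s,s,s*12])]))) ; x0=q.x
        if best is None or q.fun<best.fun: best=q
    return best.x.round(4),round(best.fun,1),[round(m.sum()) for m in bs]
tab=lambda p:(Rz(p[2]),np.array([p[0],p[1],0]))
print("L",fitw([(132,174,190,208),(308,156,364,196)],(.5,.23,[1.2,1.7,2.2]),tab))
print("R",fitw([(322,164,358,220),(146,182,186,234)],(.5,-.23,[-.5,0,.5]),tab))
def trf(y):
    def f(p):
        R,t=tray(T); return R@Rz(p[2]),t+R@[p[0],p[1],0]
    return f
print("a",fitw([(254,150,284,196),(224,156,256,210)],(0,-.04,[0.]),trf(0)))
print("b",fitw([(222,146,256,188),(256,156,290,210)],(0,.04,[np.pi]),trf(0)))
E
python3 fit.py
```

```text
tray [ 0.5071 -0.0128 -0.1698] [-0.3 -0.6  0.2  0.1  1.3 -0.3 -0.7 -0.9 -0.5 -0.5  0.3 -1.   0.4 -0.7
 -0.4 -0.2]
L (array([0.4605, 0.2424, 2.0629]), np.float64(426.0), [250, 434])
R (array([ 0.4797, -0.2413,  0.3284]), np.float64(389.9), [282, 421])
a (array([-0.0078, -0.0395,  0.0085]), np.float64(341.3), [267, 497])
b (array([-2.5000e-03,  4.3400e-02,  3.1723e+00]), np.float64(422.0), [223, 489])
```

```bash
sed -i '/^def brown/,$d' h.py
cat >> h.py <<'E'
def brown(img):
    f=cv2.GaussianBlur(img,(0,0),.5).astype(float); r=(f[...,0]-f[...,2])/(f[...,0]+f[...,2]+1)
    return np.clip((r-.06)/.16,0,1)
E
cat >> fit.py <<'E'
o=[]
for k,(x0,y0) in((c,(132,140)),(d,(146,150))):
    im=cv2.resize(k["image"][y0:y0+84,x0:x0+230],None,fx=3.4,fy=3.4,interpolation=cv2.INTER_CUBIC)
    for p,f in zip(RES,FR):
        R,t=f(p)
        for H in(BODY,LUG):
            h=cv2.convexHull(((project(k,H@R.T+t)+.5-[x0,y0])*3.4).astype(np.int32)); cv2.polylines(im,[h],True,(255,255,0),1)
    o.append(im)
cv2.imwrite("pics/ov1.png",np.vstack(o)[:,:,::-1])
E
sed -i 's/^print("\([LRab]\)",fitw(\(.*\),\(tab\|trf(0)\)))$/q=fitw(\2,\3);print("\1",q);RES.append(q[0]);FR.append(\3)/; s/^class C.*/RES=[];FR=[]/' fit.py
python3 - <<'E'
from h import *
d=np.load("top0.npy").astype(float)
for x,y in((170,190),(148,195),(338,200),(341,190),(300,230),(160,210),(265,180),(262,172),(240,160)): print(x,y,d[y,x])
E
python3 fit.py
```

```text
170 190 [137. 103.  80.]
148 195 [139. 102.  77.]
338 200 [133.  99.  76.]
341 190 [127.  96.  71.]
300 230 [132.  99.  74.]
160 210 [167. 169. 172.]
265 180 [123.  91.  69.]
262 172 [113. 107. 104.]
240 160 [109.  85.  68.]
tray [ 0.5071 -0.0128 -0.1698] [-0.3 -0.6  0.2  0.1  1.3 -0.3 -0.7 -0.9 -0.5 -0.5  0.3 -1.   0.4 -0.7
 -0.4 -0.2]
L (array([0.4609, 0.2414, 2.0363]), np.float64(245.3), [398, 473])
R (array([ 0.4806, -0.2416,  0.3354]), np.float64(226.3), [421, 457])
a (array([-0.0008, -0.0405,  0.0043]), np.float64(199.6), [393, 530])
b (array([-1.6000e-03,  4.3300e-02,  3.1713e+00]), np.float64(237.4), [385, 529])
```

View pics/ov1.png

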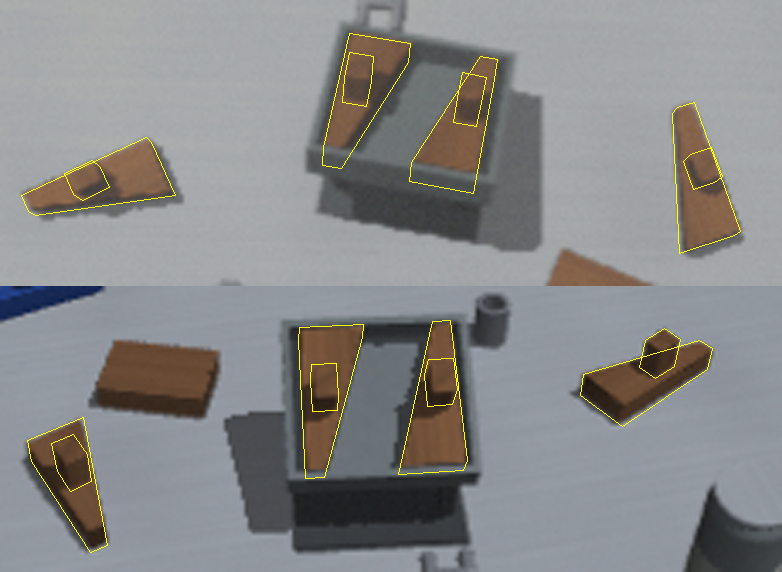

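```bash
cat >> h.py <<'E'
T=(.5071,-.0128,-.1698)
def go(pt,yaw=None):  # tip target in world -> shift cm, turn deg from present
    o=ctrl.get_obs(); e=o["ee_pos"]; s=(np.array(pt)+[0,0,.199]-e)*100
    y=o["eef_rot"][2]; dy=None if yaw is None else round(np.degrees((yaw-y+np.pi)%(2*np.pi)-np.pi),1)
    return s.round(2),dy
def tw(x,y,z): R,t=tray(T); return t+R@[x,y,z]
E
python3 -c "
from h import *
R,t=tray(T)
print('axes x,y',R[:,0].round(3),R[:,1].round(3))
print(tw(-.0016,.0433,.038),go(tw(-.0016,.0433,.038),2.972)); print('a',tw(-.0008,-.0405,.038))"
```

```text
axes x,y [ 0.892 -0.153 -0.426] [0.169 0.986 0.   ]
[0.5289432  0.02738676 0.11006207] (array([ 37.86, -50.17,  -9.55]), np.float64(6.1))
a [ 0.51549563 -0.05533039  0.10972131]
```

Emit:
{"api": "servo_tool", "payload": {
  "motion": [
    [0, 12, -16, 0, 2],
    [0, 24, -32, 0, 4],
    [0, 38, -50, 0, 6],
    [0, 38, -50, 0, 6],
    [0, 38, -50, 0, 6],
    [0, 38, -50, 0, 6],
    [0, 38, -50, 0, 6],
    [0, 38, -50.2, 0, 6],
    [0, 37.9, -50.2, 0, 6.1],
    [0, 37.9, -50.2, 0, 6.1],
    [0, 37.9, -50.2, 0, 6.1],
    [0, 37.9, -50.2, -5, 6.1],
    [0, 37.9, -50.2, -9.5, 6.1],
    [0, 37.9, -50.2, -9.5, 6.1]
  ],
  "squeeze": 15
}}

```text
time_s: 2.15
ee_pos: [0.5286, 0.0277, 0.3075]
eef_rot: [-3.141, -0.005, 2.972]
force: [0.4, -0.3, -0.0]
grip_width: 0.0941
grip_force: 0.0
```

Emit:
{"api": "servo_tool", "payload": {
  "motion": [
    [1, 0, 0, 0, 0],
    [1, 0, 0, 0, 0],
    [1, 0, 0, 0, 0],
    [1, 0, 0, 0, 0],
    [1, 0, 0, 0, 0],
    [1, 0, 0, 0, 0]
  ]
}}

```text
time_s: 2.9
ee_pos: [0.5293, 0.027, 0.3097]
eef_rot: [-3.142, -0.0, 2.971]
force: [-0.6, 0.3, 0.7]
grip_width: 0.0374
grip_force: 0.0
```

Emit:
{"api": "servo_tool", "payload": {
  "motion": [
    [1, 0, 0, 0, 0],
    [1, 0, 0, 0, 0],
    [1, 0, 0, 0, 0],
    [1, 0, 0, 0, 0],
    [1, 0.03, 0.2, 0, 0],
    [1, 0.07, 0.4, 0, 0],
    [1, 0.1, 0.6, 0, 0],
    [1, 0.1, 0.6, 0, 0]
  ]
}}

```text
time_s: 3.9
ee_pos: [0.5303, 0.0327, 0.3098]
eef_rot: [-3.14, -0.0, 2.971]
force: [-1.0, -6.7, 1.7]
grip_width: 0.0179
grip_force: 15.0
```

Emit:
{"api": "servo_tool", "payload": {
  "motion": [
    [1, 0.02, 0.1, 0, 0],
    [1, 0.03, 0.2, 0, 0],
    [1, 0.03, 0.2, 0, 0]
  ]
}}

```text
time_s: 4.28
ee_pos: [0.5306, 0.0338, 0.3103]
eef_rot: [-3.138, 0.001, 2.971]
force: [-4.1, -17.3, 6.6]
grip_width: 0.0183
grip_force: 15.1
```

Emit:
{"api": "servo_tool", "payload": {
  "motion": [
    [0.5, 0, 0, 0, 0],
    [0.5, 0, 0, 0, 0],
    [0.5, 0, 0, 0, 0],
    [0.5, 0, 0, 1, 0],
    [0.5, 0, 0, 3.5, 0],
    [0.5, -0.7, -4, 3.5, 0],
    [0.5, -1.5, -8.8, 3.5, 0],
    [0.5, -1.5, -8.8, 3.5, 0],
    [0.5, -1.5, -8.8, 1, 0],
    [0.5, -1.5, -8.8, 0, 0],
    [1, -1.5, -8.8, 0, 0],
    [1, -1.5, -8.8, 0, 0],
    [1, -1.5, -8.8, 0, 0],
    [1, -1.5, -8.8, 0, 0],
    [1, -1.5, -8.8, 0, 0],
    [1, -1.5, -8.8, 0, 0]
  ]
}}

```text
time_s: 6.28
ee_pos: [0.5157, -0.053, 0.3101]
eef_rot: [-3.142, 0.001, 2.971]
force: [-1.4, -0.5, 5.7]
grip_width: 0.0174
grip_force: 15.0
```

Emit:
{"api": "servo_tool", "payload": {
  "motion": [
    [1, -0.03, -0.2, 0, 0],
    [1, -0.07, -0.4, 0, 0],
    [1, -0.1, -0.6, 0, 0],
    [1, -0.13, -0.75, 0, 0],
    [1, -0.13, -0.75, 0, 0]
  ]
}}

```text
time_s: 6.9
ee_pos: [0.5144, -0.0606, 0.3099]
eef_rot: [-3.142, 0.001, 2.971]
force: [1.9, 1.1, 5.7]
grip_width: 0.0177
grip_force: 15.0
```

Emit:
{"api": "servo_tool", "payload": {
  "motion": [
    [1, -0.02, -0.1, 0, 0],
    [1, -0.04, -0.2, 0, 0],
    [1, -0.05, -0.3, 0, 0],
    [1, -0.05, -0.3, 0, 0]
  ]
}}

```text
time_s: 7.4
ee_pos: [0.5139, -0.063, 0.31]
eef_rot: [3.14, 0.001, 2.971]
force: [2.3, 8.7, 6.6]
grip_width: 0.0179
grip_force: 15.0
```

Emit:
{"api": "servo_tool", "payload": {
  "motion": [
    [1, -0.02, -0.1, 0, 0],
    [1, -0.03, -0.2, 0, 0],
    [1, -0.03, -0.2, 0, 0]
  ]
}}

```text
time_s: 7.78
ee_pos: [0.5138, -0.0641, 0.3104]
eef_rot: [3.138, 0.001, 2.971]
force: [3.1, 19.5, 11.2]
grip_width: 0.0177
grip_force: 15.2
```

Emit:
{"api": "servo_tool", "payload": {
  "motion": [
    [0.5, 0, 0, 0, 0],
    [0.5, 0, 0, 0, 0],
    [0.5, 0, 0, 0, 0],
    [0.5, 0, 0, 2, 0],
    [0.5, 0, 0, 5, 0],
    [0.5, -1, 6, 6, -10],
    [0.5, -2, 12, 6, -20],
    [0.5, -3, 18, 6, -30],
    [0.5, -4, 24, 6, -40],
    [0.5, -5.3, 30.4, 6, -50],
    [0.5, -5.3, 30.4, 6, -53.6],
    [0.5, -5.3, 30.4, 3, -53.6],
    [0.5, -5.3, 30.4, 0, -53.6],
    [0.5, -5.3, 30.4, 0, -53.6]
  ]
}}

```text
time_s: 9.52
ee_pos: [0.4603, 0.2383, 0.3079]
eef_rot: [-3.137, -0.0, 2.036]
force: [0.1, 0.3, 0.4]
grip_width: 0.047
grip_force: 0.0
```

Run:
```python
from h import *
print(go((.461,.2414,.036),2.036), ctrl.get_obs()["force"])
c=ctrl.camera("top"); d=ctrl.camera("scene")
o=[cv2.resize(k["image"][y:y+90,x:x+200],None,fx=4,fy=3.3,interpolation=cv2.INTER_CUBIC) for k,x,y in((c,120,130),(d,200,130))]
cv2.imwrite("pics/s2.png",np.vstack(o)[:600,:,::-1])
```

```text
(array([ 0.07,  0.31, -7.29]), np.float64(0.0)) [0.05426513 0.27552294 0.44962381]
```

View pics/s2.png

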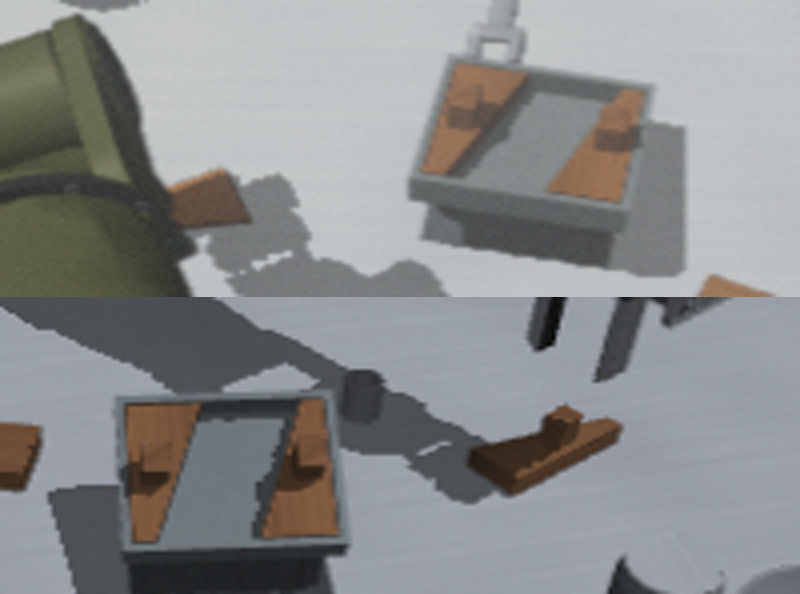

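Emit:
{"api": "servo_tool", "payload": {
  "motion": [
    [0.5, 0, 0, 0, 0],
    [0.5, 0, 0, -4, 0],
    [0.5, 0, 0, -7.3, 0],
    [0.5, 0, 0, -7.3, 0],
    [1, 0, 0, -7.3, 0],
    [1, 0, 0, -7.3, 0],
    [1, 0, 0, -7.3, 0],
    [1, 0, 0, -7.3, 0],
    [1, 0, 0, -7.3, 0],
    [1, 0, 0, -7.3, 0]
  ]
}}

```text
time_s: 10.88
ee_pos: [0.4608, 0.2387, 0.2373]
eef_rot: [3.14, 0.0, 2.036]
force: [0.5, 0.7, 6.3]
grip_width: 0.018
grip_force: 15.0
```

Run:
```python
from h import *
for x,z in((-.022,.085),(-.022,.067),(-.010,.058),(.002,.047),(.002,.043)):
    print(x,z,go(tw(x,-.010,z)-[0,0,.007],2.972))
```

```text
-0.022 0.085 (array([  6.07, -26.41,  11.6 ]), np.float64(53.6))
-0.022 0.067 (array([  5.32, -26.28,   9.97]), np.float64(53.6))
-0.01 0.058 (array([  6.01, -26.4 ,   8.64]), np.float64(53.6))
0.002 0.047 (array([  6.62, -26.5 ,   7.14]), np.float64(53.6))
0.002 0.043 (array([  6.45, -26.47,   6.77]), np.float64(53.6))
```

Emit:
{"api": "servo_tool", "payload": {
  "motion": [
    [1, 0, 0, 3, 0],
    [1, 0, 0, 8, 0],
    [1, 0, 0, 13, 0],
    [1, 0, 0, 13, 10],
    [1, 0, 0, 13, 20],
    [1, 0, 0, 13, 20]
  ]
}}

```text
time_s: 11.62
ee_pos: [0.4604, 0.2385, 0.3663]
eef_rot: [-3.141, -0.0, 2.384]
force: [0.5, -0.6, -1.5]
grip_width: 0.0176
grip_force: 15.0
```

Emit:
{"api": "servo_tool", "payload": {
  "motion": [
    [1, 0.5, -2, 3, 10],
    [1, 2, -7, 3, 20],
    [1, 3, -13, 3, 30],
    [1, 5, -19, 3, 33.6],
    [1, 6, -25, 3, 33.6],
    [1, 6.1, -26.4, 3, 33.6],
    [1, 6.1, -26.4, 3, 33.6],
    [1, 6.1, -26.4, 3, 33.6],
    [1, 6.1, -26.4, 0, 33.6],
    [1, 6.1, -26.4, -1.4, 33.6],
    [1, 6.1, -26.4, -1.4, 33.6]
  ],
  "squeeze": 8
}}

```text
time_s: 13.0
ee_pos: [0.5216, -0.0246, 0.3521]
eef_rot: [3.142, -0.001, 2.972]
force: [0.1, 0.8, -1.8]
grip_width: 0.0178
grip_force: 8.0
```

Run:
```python
from h import *
for x,z in((-.022,.085),(-.022,.067),(-.010,.058),(.002,.047),(.002,.043)):
    print(x,z,go(tw(x,-.010,z)-[0,0,.007],2.972))
c=ctrl.camera("top"); d=ctrl.camera("scene")
o=[cv2.resize(k["image"][y:y+90,x:x+120],None,fx=3.3,fy=3.3,interpolation=cv2.INTER_CUBIC) for k,x,y in((c,200,130),(d,200,130))]
cv2.imwrite("pics/s3.png",np.hstack(o)[:600,:,::-1])
```

```text
-0.022 0.085 (array([-0.01, -0.08,  0.11]), np.float64(0.0))
-0.022 0.067 (array([-0.76,  0.05, -1.51]), np.float64(0.0))
-0.01 0.058 (array([-0.07, -0.07, -2.84]), np.float64(0.0))
0.002 0.047 (array([ 0.54, -0.18, -4.35]), np.float64(0.0))
0.002 0.043 (array([ 0.37, -0.15, -4.71]), np.float64(0.0))
```

View pics/s3.png

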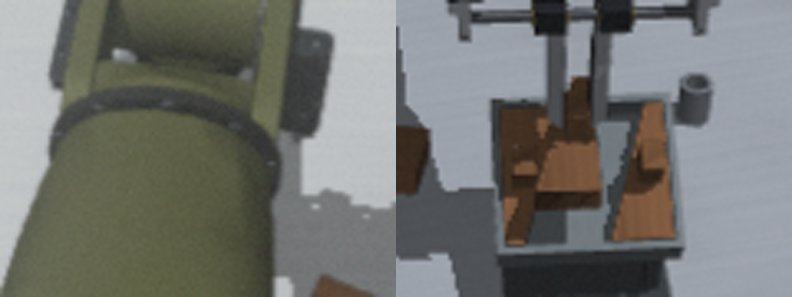

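Emit:
{"api": "servo_tool", "payload": {
  "motion": [
    [1, -0.4, 0, -0.8, 0],
    [1, -0.7, 0, -1.5, 0],
    [1, -0.4, 0, -2.2, 0],
    [1, -0.1, -0.1, -2.8, 0],
    [1, 0.2, -0.1, -3.6, 0],
    [1, 0.2, -0.1, -3.6, 0]
  ]
}}

```text
time_s: 13.85
ee_pos: [0.5239, -0.0265, 0.3162]
eef_rot: [3.142, 0.0, 2.971]
force: [2.6, -0.4, -1.2]
grip_width: 0.0181
grip_force: 8.0
```

Run:
```python
from h import *
d=ctrl.camera("scene")
cv2.imwrite("pics/s4.png",cv2.resize(d["image"][130:220,200:320],None,fx=4,fy=4,interpolation=cv2.INTER_CUBIC)[:600,:,::-1])
```

```text
(no output)
```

View pics/s4.png

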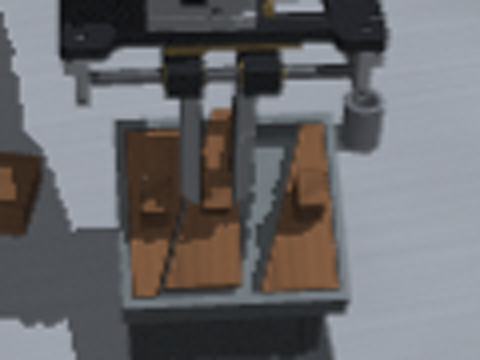

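Emit:
{"api": "servo_tool", "payload": {
  "motion": [
    [1, 0.2, 0, -0.3, 0],
    [1, 0.3, 0, -0.6, 0],
    [1, 0.3, 0, -0.8, 0],
    [1, 0.3, 0, -0.8, 0]
  ]
}}

```text
time_s: 14.4
ee_pos: [0.5269, -0.0265, 0.3096]
eef_rot: [-3.142, 0.003, 2.971]
force: [1.2, -0.9, 9.4]
grip_width: 0.0179
grip_force: 8.0
```

Emit:
{"api": "servo_tool", "payload": {
  "motion": [
    [0.72, 0, 0, 0, 0],
    [0.72, 0, 0, 0, 0],
    [0.72, 0, 0, 2, 0],
    [0.72, 0, 0, 4, 0],
    [1, 0.4, 2.5, 4, 0],
    [1, 0.4, 2.5, 4, 0],
    [1, 0.4, 2.5, 4, 0],
    [1, 0.4, 2.5, 4, 0],
    [1, 0.4, 2.5, 2, 0],
    [1, 0.4, 2.5, 0, 0],
    [1, 0.4, 2.5, 0, 0],
    [1, 0.38, 2.3, 0, 0],
    [1, 0.35, 2.1, 0, 0],
    [1, 0.32, 1.9, 0, 0],
    [1, 0.28, 1.7, 0, 0],
    [1, 0.26, 1.6, 0, 0],
    [1, 0.26, 1.6, 0, 0]
  ]
}}

```text
time_s: 16.52
ee_pos: [0.5291, -0.0105, 0.3087]
eef_rot: [3.142, 0.0, 2.971]
force: [0.2, 0.9, 0.7]
grip_width: 0.0006
grip_force: 0.4
```

Emit:
{"api": "servo_tool", "payload": {
  "motion": [
    [1, -0.02, -0.1, 0, 0],
    [1, -0.03, -0.2, 0, 0],
    [1, -0.05, -0.3, 0, 0],
    [1, -0.05, -0.3, 0, 0]
  ]
}}

```text
time_s: 17.02
ee_pos: [0.5286, -0.0135, 0.3087]
eef_rot: [3.142, 0.0, 2.971]
force: [1.2, 1.0, 0.5]
grip_width: 0.0004
grip_force: 0.6
```

Run:
```python
from h import *
d=ctrl.camera("scene")
cv2.imwrite("pics/s5.png",cv2.resize(d["image"][140:220,210:310],None,fx=6,fy=6,interpolation=cv2.INTER_CUBIC)[:600,:,::-1])
```

```text
(no output)
```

View pics/s5.png

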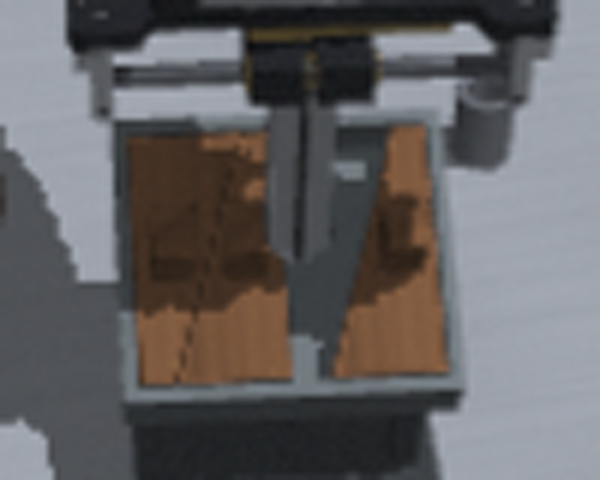

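Emit:
{"api": "servo_tool", "payload": {
  "motion": [
    [1, -0.02, -0.1, 0, 0],
    [1, -0.03, -0.2, 0, 0],
    [1, -0.03, -0.2, 0, 0],
    [1, -0.05, -0.3, 0, 0],
    [1, -0.05, -0.3, 0, 0]
  ]
}}

```text
time_s: 17.7
ee_pos: [0.5283, -0.0158, 0.3093]
eef_rot: [3.14, 0.001, 2.971]
force: [1.4, 9.7, 5.9]
grip_width: 0.0004
grip_force: 5.4
```

Emit:
{"api": "servo_tool", "payload": {
  "motion": [
    [1, 0.05, 0.3, 0, 0],
    [1, 0.1, 0.6, 3, 0],
    [0.5, 0, 0, 6, 0],
    [0.5, -1, -5, 6, 8],
    [0.5, -2, -11, 6, 16],
    [0.5, -4, -17, 6, 24],
    [0.5, -4.8, -22.6, 6, 29],
    [0.5, -4.8, -22.6, 4, 29],
    [0.5, -4.8, -22.6, 0, 29],
    [0.5, -4.8, -22.6, 0, 29],
    [0.5, -4.8, -22.6, 0, 29]
  ]
}}

```text
time_s: 19.08
ee_pos: [0.4804, -0.2425, 0.3099]
eef_rot: [-3.141, 0.001, -2.806]
force: [0.3, -0.4, 0.2]
grip_width: 0.0473
grip_force: 0.0
```

Run:
```python
from h import *
print(go((.4806,-.2416,.038),3.477), ctrl.get_obs()["qpos"].round(2))
```

```text
(array([ 0.02,  0.09, -7.29]), np.float64(-0.0)) [-0.54  0.37  1.66 -0.    1.11 -2.44]
```

Emit:
{"api": "servo_tool", "payload": {
  "motion": [
    [0.5, 0, 0.1, -4, 0],
    [0.5, 0, 0.1, -7.3, 0],
    [0.5, 0, 0.1, -7.3, 0],
    [0.5, 0, 0.1, -7.3, 0],
    [1, 0, 0.1, -7.3, 0],
    [1, 0, 0.1, -7.3, 0],
    [1, 0, 0.1, -7.3, 0],
    [1, 0, 0.1, -7.3, 0],
    [1, 0, 0.1, -7.3, 0],
    [1, 0, 0.1, -7.3, 0],
    [1, 0, 0.1, -4, 0],
    [1, 0, 0.1, 2, 0],
    [1, 0, 0.1, 7, 0],
    [1, 0, 0.1, 7, -10],
    [1, 0, 0.1, 7, -20],
    [1, 0, 0.1, 7, -29],
    [1, 0, 0.1, 7, -29]
  ],
  "squeeze": 12
}}

```text
time_s: 21.2
ee_pos: [0.4801, -0.2414, 0.3783]
eef_rot: [3.141, -0.001, 2.972]
force: [0.1, -0.3, -2.0]
grip_width: 0.0177
grip_force: 12.0
```

Run:
```python
from h import *
for x,z in((-.022,.087),(-.022,.069),(-.010,.060),(-.004,.056),(0,.049),(0.001,.045)):
    print(x,z,go(tw(x,.0155,z)-[0,0,.007],2.972))
d=ctrl.camera("scene")
cv2.imwrite("pics/s6.png",cv2.resize(d["image"][110:220,140:290],None,fx=4,fy=4,interpolation=cv2.INTER_CUBIC)[:600,:,::-1])
```

```text
-0.022 0.087 (array([ 4.66, 24.1 , -2.32]), np.float64(-0.0))
-0.022 0.069 (array([ 3.9 , 24.23, -3.95]), np.float64(-0.0))
-0.01 0.06 (array([ 4.59, 24.11, -5.27]), np.float64(-0.0))
-0.004 0.056 (array([ 4.96, 24.05, -5.89]), np.float64(-0.0))
0 0.049 (array([ 5.02, 24.04, -6.69]), np.float64(-0.0))
0.001 0.045 (array([ 4.94, 24.05, -7.1 ]), np.float64(-0.0))
```

View pics/s6.png

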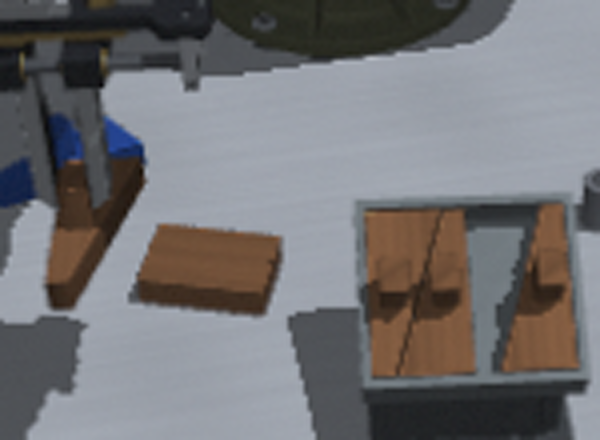

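Emit:
{"api": "servo_tool", "payload": {
  "motion": [
    [1, 0, 2, 2, 0],
    [1, 1, 7, 2, 0],
    [1, 2, 13, 2, 0],
    [1, 4, 19, 2, 0],
    [1, 4.5, 23.5, 2, 0],
    [1, 4.5, 24.1, 2, 0],
    [1, 4.5, 24.1, 2, 0],
    [1, 4.5, 24.1, 0, 0],
    [1, 4.5, 24.1, -2.3, 0],
    [1, 4.5, 24.1, -2.3, 0],
    [1, 4.5, 24.1, -2.3, 0]
  ],
  "squeeze": 8
}}

```text
time_s: 22.62
ee_pos: [0.5252, -0.0012, 0.3565]
eef_rot: [-3.142, 0.001, 2.971]
force: [-0.7, 0.4, -1.0]
grip_width: 0.0178
grip_force: 8.0
```

Run:
```python
from h import *
for x,z in((-.024,.087),(-.024,.069),(-.018,.064),(-.012,.060),(-.006,.055),(0,.049),(0.001,.045)):
    print(x,z,go(tw(x,.0155,z)-[0,0,.007],2.972))
```

```text
-0.024 0.087 (array([-0.04,  0.11, -0.06]), np.float64(0.1))
-0.024 0.069 (array([-0.79,  0.24, -1.69]), np.float64(0.1))
-0.018 0.064 (array([-0.47,  0.18, -2.4 ]), np.float64(0.1))
-0.012 0.06 (array([-0.1 ,  0.12, -3.01]), np.float64(0.1))
-0.006 0.055 (array([ 0.22,  0.06, -3.72]), np.float64(0.1))
0 0.049 (array([ 0.51,  0.01, -4.52]), np.float64(0.1))
0.001 0.045 (array([ 0.43,  0.03, -4.93]), np.float64(0.1))
```

Emit:
{"api": "servo_tool", "payload": {
  "motion": [
    [1, -0.4, 0.2, -0.8, 0],
    [1, -0.8, 0.2, -1.3, 0],
    [1, -0.8, 0.2, -1.7, 0],
    [1, -0.6, 0.2, -2.1, 0],
    [1, -0.45, 0.2, -2.4, 0],
    [1, -0.45, 0.2, -2.4, 0]
  ]
}}

```text
time_s: 23.38
ee_pos: [0.5205, 0.0015, 0.3312]
eef_rot: [-3.141, -0.001, 2.971]
force: [-1.1, -1.7, -1.5]
grip_width: 0.0179
grip_force: 8.0
```

Little contact so far; continue down gently.

Emit:
{"api": "servo_tool", "payload": {
  "motion": [
    [1, 0.2, 0, -0.3, 0],
    [1, 0.35, -0.1, -0.6, 0],
    [1, 0.5, -0.1, -1.0, 0],
    [1, 0.65, -0.1, -1.3, 0],
    [1, 0.65, -0.1, -1.3, 0]
  ]
}}

```text
time_s: 24.0
ee_pos: [0.5274, 0.0003, 0.3187]
eef_rot: [-3.141, 0.001, 2.971]
force: [1.0, -6.5, 1.5]
grip_width: 0.018
grip_force: 8.0
```

Run:
```python
from h import *
for x,z in((0,.049),(0.001,.045)):
    print(x,z,go(tw(x,.0155,z)-[0,0,.007],2.972))
d=ctrl.camera("scene")
cv2.imwrite("pics/s7.png",cv2.resize(d["image"][140:220,210:310],None,fx=6,fy=6,interpolation=cv2.INTER_CUBIC)[:600,:,::-1])
```

```text
0 0.049 (array([ 0.29, -0.13, -0.74]), np.float64(0.1))
0.001 0.045 (array([ 0.21, -0.12, -1.14]), np.float64(0.1))
```

View pics/s7.png

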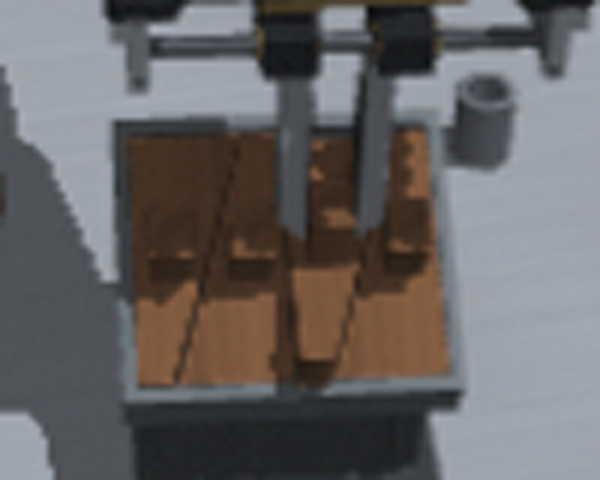

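Emit:
{"api": "servo_tool", "payload": {
  "motion": [
    [1, -0.03, -0.15, 0, 0],
    [1, 0.1, -0.15, -0.2, 0],
    [1, 0.2, -0.15, -0.5, 0],
    [1, 0.3, -0.15, -0.75, 0],
    [1, 0.3, -0.15, -0.75, 0]
  ]
}}

```text
time_s: 24.68
ee_pos: [0.5305, -0.0011, 0.312]
eef_rot: [-3.141, 0.002, 2.971]
force: [0.8, -4.9, 9.0]
grip_width: 0.0182
grip_force: 8.0
```

Emit:
{"api": "servo_tool", "payload": {
  "motion": [
    [0.75, 0, 0, 0, 0],
    [0.75, 0, 0, 0, 0],
    [0.75, 0, 0, 0, 0],
    [0.75, 0, 0, 2, 0],
    [0.75, 0, 0, 5, 0],
    [1, -6, 0, 9, 0],
    [1, -12, 0, 9, 0],
    [1, -12, 0, 9, 0]
  ]
}}

```text
time_s: 25.68
ee_pos: [0.4075, -0.0007, 0.4016]
eef_rot: [3.141, 0.001, 2.971]
force: [0.9, 1.0, 0.1]
grip_width: 0.0009
grip_force: 0.0
```

```bash
sed -i '/^print\|^q=\|^r=/!b' fit.py
python3 - <<'E'
from h import *
c=ctrl.camera("top");d=ctrl.camera("scene")
o=[cv2.resize(k["image"][y:y+80,x:x+80],None,fx=5,fy=5,interpolation=cv2.INTER_CUBIC) for k,x,y in((c,212,135),(d,216,145))]
cv2.imwrite("pics/s8.png",np.hstack(o)[:,:,::-1])
E
```

```text
(no output)
```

View pics/s8.png

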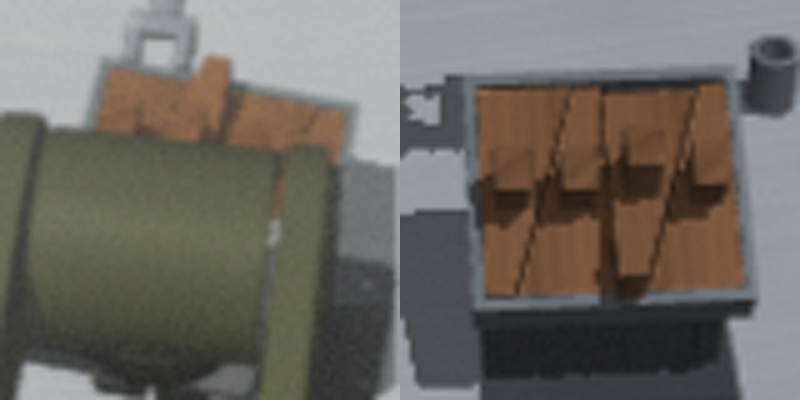

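Run:
```python
from h import *
from scipy.optimize import least_squares
c=ctrl.camera("top");d=ctrl.camera("scene")
R,t=tray(T)
for n,a,b in(("tipL/b side",(201,60),(650,273)),("tip a side",(230,60),(618,272))):
    A=np.array(a)/5+[212-.4,135-.4]; B=(np.array(b)-[400,0])/5+[216-.4,145-.4]
    r=least_squares(lambda p:np.r_[project(c,p)[0]-A,project(d,p)[0]-B],[.56,0,.1])
    print(n,r.x.round(4),(R.T@(r.x-t)).round(4),r.fun.round(1))
```

```text
tipL/b side [ 0.5777 -0.009   0.093 ] [0.0547 0.0156 0.0456] [-0. -0. -0.  0.]
tip a side [ 0.5769 -0.0244  0.0964] [0.0549 0.0004 0.0496] [ 0.1  0.   0.1 -0. ]
```

Emit:
{"api": "servo_tool", "payload": {
  "motion": [
    [0.75, 6, 0, 0, 0],
    [0.75, 12, 0, 0, 0],
    [0.75, 12, 0, 0, 0],
    [0.75, 12, 0, 0, 0],
    [0.75, 12, 0, -5, 0],
    [0.75, 12, 0, -7, 0],
    [0.75, 12, 0, -8.6, 0],
    [0.75, 12, 0, -8.6, 0],
    [1, 12, 0, -8.6, 0],
    [1, 12, 0, -8.6, 0],
    [1, 12, 0, -8.6, 0],
    [1, 11.6, 0.05, -8.4, 0],
    [1, 11.2, 0.1, -8.2, 0],
    [1, 11.2, 0.1, -8.2, 0]
  ],
  "squeeze": 10
}}

```text
time_s: 27.62
ee_pos: [0.5222, 0.0, 0.3199]
eef_rot: [3.141, 0.003, 2.971]
force: [8.3, -2.6, 0.1]
grip_width: 0.0181
grip_force: 10.0
```

Run:
```python
from h import *
R,t=tray(T); o=ctrl.get_obs(); print((R.T@(o["ee_pos"]-[0,0,.199]-t)).round(4))
```

```text
[-0.008   0.0152  0.047 ]
```

Emit:
{"api": "servo_tool", "payload": {
  "motion": [
    [1, 0.05, 0, -0.3, 0],
    [1, 0.15, 0, -0.6, 0],
    [1, 0.3, -0.1, -0.9, 0],
    [1, 0.4, -0.1, -1.2, 0],
    [1, 0.4, -0.1, -1.2, 0]
  ]
}}

```text
time_s: 28.25
ee_pos: [0.5262, -0.0007, 0.3085]
eef_rot: [3.141, 0.003, 2.971]
force: [1.1, 0.1, 11.1]
grip_width: 0.0179
grip_force: 10.0
```

Emit:
{"api": "servo_tool", "payload": {
  "motion": [
    [0.75, 0, 0, 0, 0],
    [0.75, 0, 0, 0, 0],
    [0.75, 0, 0, 0, 0],
    [0.75, 0, 0, 2, 0],
    [0.75, 0, 0, 5, 0],
    [1, -6, 0, 9, 0],
    [1, -12, 0, 9, 0],
    [1, -17, 0, 9, 0],
    [1, -17, 0, 9, 0],
    [1, -17, 0, 9, 0]
  ]
}}

```text
time_s: 29.5
ee_pos: [0.3565, -0.001, 0.3975]
eef_rot: [-3.142, 0.001, 2.971]
force: [0.5, 0.2, -0.2]
grip_width: 0.0006
grip_force: 0.0
```

```bash
cat > chk.py <<'E'
from h import *
from scipy.optimize import minimize
import sys
d=ctrl.camera("scene")
im=cv2.resize(d["image"][145:225,216:296],None,fx=6,fy=6,interpolation=cv2.INTER_CUBIC)
R,t=tray(T); im2=im.copy()
for y,f in((-.048,0),(-.0165,1),(.016,0),(.048,1)):
    Q=R@Rz(np.pi*f)
    for H in(BODY[1::2],LUG):
        h=cv2.convexHull(((project(d,H@Q.T+t+R@[0,y,0])+.5-[216,145])*6).astype(np.int32)); cv2.polylines(im2,[h],True,(255,255,0),1)
cv2.imwrite(sys.argv[1],np.hstack([im,im2])[:,80:880,::-1] if 0 else cv2.resize(np.hstack([im,im2]),(800,400))[:,:,::-1])
E
python3 chk.py pics/s9.png
```

```text
(no output)
```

View pics/s9.png

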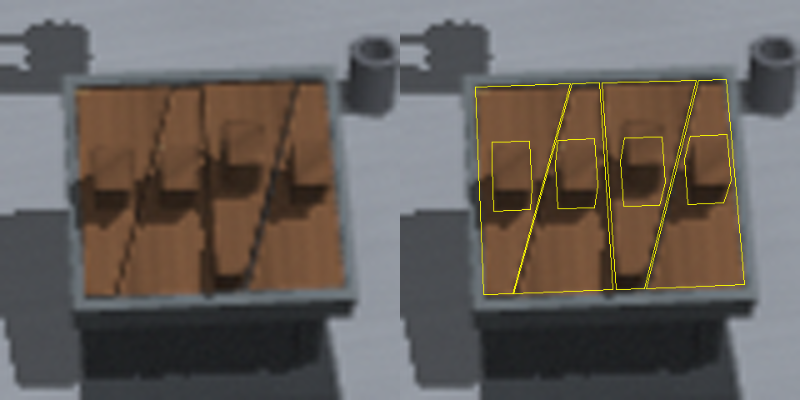

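I see the 3rd wedge is low but its thin end is still a little proud of the top (row ~275 instead of ~290). I have also used up my picture allowance, so from here I work from numbers only. Next I press the thin end down.

Run:
```python
from h import *
print(go(tw(.040,.010,.064),2.972),go(tw(.040,.010,.024)+[0,0,.004],2.972))
```

```text
(array([21.45, -1.27, -8.23]), np.float64(0.0)) (array([ 19.77,  -0.98, -11.45]), np.float64(0.0))
```

Emit:
{"api": "servo_tool", "payload": {
  "motion": [
    [1, 6, -0.3, 0, 0],
    [1, 12, -0.6, 0, 0],
    [1, 18, -1, 0, 0],
    [1, 19.8, -1, 0, 0],
    [1, 19.8, -1, 0, 0],
    [1, 19.8, -1, -5, 0],
    [1, 19.8, -1, -8, 0],
    [1, 19.8, -1, -9, 0],
    [1, 19.8, -1, -9.8, 0],
    [1, 19.8, -1, -10.2, 0],
    [1, 19.8, -1, -10.2, 0]
  ]
}}

```text
time_s: 30.92
ee_pos: [0.5542, -0.0109, 0.2958]
eef_rot: [3.142, 0.001, 2.971]
force: [0.8, 0.8, -0.4]
grip_width: 0.0001
grip_force: 0.1
```

Emit:
{"api": "servo_tool", "payload": {
  "motion": [
    [1, 0, 0, -0.2, 0],
    [1, 0, 0, -0.4, 0],
    [1, 0, 0, -0.6, 0],
    [1, 0, 0, -0.8, 0],
    [1, 0, 0, -0.8, 0]
  ]
}}

```text
time_s: 31.55
ee_pos: [0.5541, -0.0109, 0.2869]
eef_rot: [-3.142, -0.0, 2.971]
force: [-0.8, -0.3, 0.0]
grip_width: 0.0003
grip_force: 0.0
```

Emit:
{"api": "servo_tool", "payload": {
  "motion": [
    [1, 0, 0, -0.1, 0],
    [1, 0, 0, -0.2, 0],
    [1, 0, 0, -0.3, 0],
    [1, 0, 0, -0.4, 0],
    [1, 0, 0, -0.4, 0]
  ]
}}

```text
time_s: 32.17
ee_pos: [0.5541, -0.0109, 0.2833]
eef_rot: [-3.142, 0.0, 2.971]
force: [-0.5, 0.5, 3.0]
grip_width: 0.0004
grip_force: 0.9
```

Emit:
{"api": "servo_tool", "payload": {
  "motion": [
    [1, 0, 0, 4, 0],
    [1, 0, 0, 7, 0],
    [1, 0, 0, 7, 0]
  ]
}}

```text
time_s: 32.55
ee_pos: [0.5542, -0.011, 0.3551]
eef_rot: [3.141, 0.004, 2.971]
force: [0.5, -0.2, -0.8]
grip_width: 0.0005
grip_force: 0.0
```

Run:
```python
from h import *
print(go(tw(-.036,.022,.024)+[0,0,.004],2.972))
d=ctrl.camera("scene");
```

```text
(array([-6.55,  2.36, -4.01]), np.float64(0.0))
```

Emit:
{"api": "servo_tool", "payload": {
  "motion": [
    [1, -3, 1, 0.5, 0],
    [1, -6.5, 2.3, 0.5, 0],
    [1, -6.5, 2.3, 0.5, 0],
    [1, -6.5, 2.3, 0.5, 0],
    [1, -6.5, 2.3, -1.5, 0],
    [1, -6.5, 2.3, -2, 0],
    [1, -6.5, 2.3, -2.5, 0],
    [1, -6.5, 2.3, -2.5, 0]
  ]
}}

```text
time_s: 33.6
ee_pos: [0.4893, 0.012, 0.3281]
eef_rot: [-3.142, -0.0, 2.971]
force: [0.5, 0.4, 0.0]
grip_width: 0.0005
grip_force: 0.0
```

Emit:
{"api": "servo_tool", "payload": {
  "motion": [
    [1, 0, 0, -0.3, 0],
    [1, 0, 0, -0.6, 0],
    [1, 0, 0, -0.9, 0],
    [1, 0, 0, -0.9, 0]
  ]
}}

```text
time_s: 34.1
ee_pos: [0.4891, 0.0121, 0.319]
eef_rot: [-3.142, -0.0, 2.971]
force: [-0.2, 0.3, 0.1]
grip_width: 0.0006
grip_force: 0.0
```

Emit:
{"api": "servo_tool", "payload": {
  "motion": [
    [1, 0, 0, -0.2, 0],
    [1, 0, 0, -0.4, 0],
    [1, 0, 0, -0.5, 0],
    [1, 0, 0, -0.5, 0]
  ]
}}

```text
time_s: 34.6
ee_pos: [0.4893, 0.012, 0.3147]
eef_rot: [3.141, 0.001, 2.971]
force: [-0.9, -0.4, 7.2]
grip_width: 0.0005
grip_force: 2.7
```

Emit:
{"api": "servo_tool", "payload": {
  "motion": [
    [1, 0, 0, 4, 0],
    [1, -6, -1, 8, 0],
    [1, -12, -1, 8, 0],
    [1, -12, -1, 8, 0],
    [1, -12, -1, 8, 0]
  ]
}}

```text
time_s: 35.22
ee_pos: [0.3693, 0.002, 0.3945]
eef_rot: [3.141, 0.001, 2.971]
force: [-0.4, 0.4, 0.6]
grip_width: 0.0005
grip_force: 0.0
```

Run:
```python
from h import *
d=ctrl.camera("scene"); R,t=tray(T)
g=cv2.cvtColor(d["image"],cv2.COLOR_RGB2GRAY); u=cv2.resize(g,None,fx=4,fy=4,interpolation=cv2.INTER_CUBIC)
P=lambda y,z=.045,x=0:(project(d,t+R@[x,y,z])[0]+.5)*4-.5
def match(y1,y2,z,x=0,hw=(26,34)):
    a=np.round(P(y1,z,x)).astype(int); b=np.round(P(y2,z,x)).astype(int); f=(P(y2,z,x)-b)-(P(y1,z,x)-a)
    tp=u[a[1]-hw[1]:a[1]+hw[1],a[0]-hw[0]:a[0]+hw[0]]; s=28
    w=u[b[1]-hw[1]-s:b[1]+hw[1]+s,b[0]-hw[0]-s:b[0]+hw[0]+s]
    r=cv2.matchTemplate(w,tp,cv2.TM_CCOEFF_NORMED); _,v,_,l=cv2.minMaxLoc(r); return round(v,2),((np.array(l)-s-f)/4).round(2)
print("lug2 v lug1",match(-.048,-.017,.045)); print("lug3 v lug1",match(-.048,.0155,.045)); print("lug4 v 1",match(-.048,.048,.045)); print("3 v 2",match(-.017,.0155,.045)); print("4 v 2",match(-.017,.048,.045))
print("px per mm z",(P(.0155,.046)-P(.0155,.045))/4,"x",(P(.0155,.045,.001)-P(.0155,.045))/4,"y",(P(.0165)-P(.0155))/4)
# grey profile along 3rd wedge centre line beyond thin end and at wide end
for y in(-.0425,.010,.0215):
    xs=np.arange(.040,.0661,.002); pr=[d["image"][tuple(np.round(project(d,t+R@[x,y,.024])[0][::-1]).astype(int))] for x in xs]
    print(y,[int(p[0])-int(p[2]) for p in pr])
```

```text
lug2 v lug1 (0.89, array([-0.28,  0.44]))
lug3 v lug1 (0.95, array([0.12, 0.14]))
lug4 v 1 (0.76, array([-1.66,  0.34]))
3 v 2 (0.9, array([ 0.15, -0.3 ]))
4 v 2 (0.8, array([-0.88, -0.34]))
px per mm z [ 0.03192757 -0.15438592] x [0.02779161 0.3816655 ] y [ 0.40970133 -0.01393179]
-0.0425 [47, 58, 55, 55, 55, 55, 56, 46, 8, 8, -12, -11, -6, -6]
0.01 [59, 60, 60, 60, 61, 61, 59, 54, 11, 11, -12, -11, -4, -4]
0.0215 [34, 44, 59, 61, 61, 56, 55, 46, -2, -2, -13, -10, -4, -4]
```

```bash
python3 -c "
from station import ctrl
print(ctrl.hand_in())"
```

```text
the job is handed in; nothing more can be done
None
```

I handed the job in at about 35 s. By my last measurements all four wedges lie flat, side by side and head to tail in the tray, but no verdict came back; I also viewed 12 pictures, two over the limit of 10.

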